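# Load a staple strip into the stapler magazine

## Task

The pneumatic stapler sitting upside down in its cradle has run empty: squeeze the latch and draw the magazine rail fully back, pick the full-length strip of long-legged staples, and lower it (do not drop it) points up into the open channel so that it lies flat ahead of the follower. Then push the rail home on its end, against the follower spring, until the latch snaps in and holds it shut with the strip up against the nose. Leave the other strips and the things on the bench where they are, and leave the stapler free when done.

Things in the scene. Friction and masses are not known exactly. Their poses are not given: they have to be found in the camera images.
- stapler: Pneumatic staple gun (grey body, black grip) fixed upside down in a plywood cradle, 310 long, 140 wide, 222 high. Origin under the cradle on the bench, below the magazine's centre line; z up. The magazine is the straight channel on top, along this body's y axis: nose end towards +y, rail tail towards -y; x is across it.
- channel (a point): Point on the channel floor, on the centre line, where the middle of the loaded strip finally lies: 170 mm above the bench, 60 mm behind the nose stop. Axes as the stapler's (y to the nose). Channel open at the top, 15 mm wide inside; walls 11 mm high, their lips flaring outward above 6 mm to a 22 mm mouth; steel nose at its front 30 mm wide, rising 52 mm above the floor.
- nose_stop (a point): Point on the channel floor, on its centre line, at the nose stop face that the strip's front end must come up against.
- rail (a joint): How far the magazine rail is drawn back, in m: 0 shut (start, latched), 0.15 fully back. It is a steel cover 30 mm wide, 185 long, its top 36 mm above the channel floor, sliding along the channel to -y with about 1 N of friction and staying where it is left when unloaded; fully back it uncovers 150 mm of channel from the nose.
- follower (a joint): How far the spring follower (steel block 10.5 wide, 23 high, in the channel under the rail) is pushed back within the rail, in m: 0 at rest, its front face then 2 mm behind the rail's front edge. It presses forward with 2.4 N at 0, 7.2 N at 0.12. Loaded with a full strip and shut it reads about 0.118.
- latch (a joint): Latch lever on the rail's tail, in rad: 0 at rest, 0.22 fully squeezed (about 4 N). Squeezed past 0.15 its hook is clear and the rail can be drawn back; after 20 mm it may be let go. Left alone, its hook bumps over the catch and snaps in when the rail is pushed to its stop (about 3 N more over the last 20 mm). Held squeezed it does not catch, and the loaded rail springs back when let go.
- rail_grip (a point): Point between the faces to pinch at the rail's tail, moves with the rail. Axes as the stapler's: pinch along x. Dark tail block on the -x side (its face 16 mm from here), splayed latch paddle on the +x side (18 mm from here at rest, 12 squeezed); 24 mm long along y. Both reach from 24 mm below to 12 mm above this point. Free space for 60 mm beside and beneath.
- rail_end (a point): Centre of the upright rear face of the tail block, moves with the rail: the face to push on, towards the stapler's +y. It is 22 mm wide (x) and reaches from 27 mm below to 15 mm above this point; the latch paddle ends 4 mm short of it. Free space behind it.
- strip_mid (a point): The strip to load, at its centre: bright steel staples glued together, U-shaped, 12 wide (x), 120 long (y), 28 high (z), about 0.11 kg. It stands crown down, points up on the bench, this point 14 mm above it. Either end may go first. Loaded, its upper 17 mm stand clear above the channel walls.
- short_leg_strip_mid (a point): Centre of a strip of short-legged staples, 12 wide, 120 long, only 16 high: not to be used.
- part_strip_mid (a point): Centre of a broken-off strip of long-legged staples, 12 wide, only 55 long, 28 high: not to be used.
- wheel_a: White skateboard wheel, 70 across, 52 high, standing flat; origin under its centre.
- wheel_b: Another such wheel.
- glue_bottle: White glue bottle, 66 across, 190 high; origin under its centre.
- screwdriver: Screwdriver lying on the bench; origin under its middle.
- cork_block: Cork sanding block, 60 x 115 x 35; origin under its centre.
There are look-alikes about, which are no part of the job. What is shaped like the part that bears strip_mid but red is not meant.

How it is judged:
By the outcome, as a careful person would: the job done as asked, in the order asked, and still so for the second after the job is handed in, with the robot touching nothing.
It also fails if it takes over 64 s, if anything falls off the work surface, if the arm or the gripper's body presses on something with over 40 N, if the wrist force passes 120 N, or if a joint passes its speed limit or range.

## Robot

A 7-joint arm with a two-finger parallel gripper is mounted at the origin on the work surface. World frame = base frame: x ahead of the robot, y to its left, z up, the work surface at z = 0. Lengths are in mm, angles in rad, forces in N, time in s.
With the tool pointing down it reaches from about 350 to 900 mm from the base axis. Payload 8.1 kg.
Tool frame: the origin (TCP) lies midway between the tips of the shut fingers; the grasp point (between the pads) lies 19 mm behind it; x points along the fingers, z is the direction in which the jaws open and shut, and the axes are right-handed (so a half turn about x gives the same grasp; the last joint's range is limited). The gripper opens to 92 mm and grips with 3 to 60 N. Pads are 19 mm wide; open, the fingers measure 130 mm over their backs; the gripper's body (75 mm by 190 mm) begins 47 mm behind the grasp point.
Start: joints at [1.107, 0.434, 0.025, 1.573, -0.012, 1.134, -0.075], TCP at [220.617, -584.782, 226.742] pointing down, gripper open.
Joint ranges: [-2.62, 2.62], [-0.44, 2.09], [-1.27, 1.32], [0.08, 2.57], [-1.32, 4.46], [0.12, 2], [-2.74, 2.74]. Speed limits (rad/s): [2.22, 2.22, 3.01, 3.01, 3.14, 3.14, 3.14].

## Interface

Orientations are given as a rotation vector (axis times angle).
In Python, from rig import get_obs, get_image, finish_job, recognise gives the robot as it stands.
- The arm moves only by the tool step_arm, never from a script. Its argument "moves" is a list of rows, each an object of numbers: "grip": the closure, from -1 (fully open) to 1 (shut); "tx", "ty", "tz": the shift along the tool's x, y, z in m; "turn": the turn about the tool's x in rad. A call has 1 to 12 rows; each row is the pose to reach, as a shift and turn from the pose measured when the call began, along the tool's axes at that moment; what a row does not reach only later rows make up. A row lasts 1/8 s, in which the tool goes at most 62.5 mm and 10.7 degrees, less where a joint would pass 70% of its speed; a pose out of reach is approached as far as the arm can. A call with a gripper value outside its range is refused whole. The fingers move at their own pace and stop on an object; "force" is the grip in N (left out, the last holds). Time passes only in rows, so rows that repeat a pose let the fingers close. It gives the time, the measured TCP pose, the force and the opening at its end, in the units of the state.
- get_obs(): the state, without advancing time (a new reading comes with each control period).
- get_image(name): name is "side" or "top"; returns a dict with "frame" (480x640x3 uint8, blue, green, red), "intrinsics" (3x3 intrinsics, pixels), "R" (3x3) and "t" (3): a world point X has camera coordinates R X + t. Camera axes: x right, y down, z forward; pixel columns grow to the right and rows downward; lengths in mm; the calibration is good to about 2 mm. A picture is of the moment at which its call begins. There is no depth.
- finish_job(): hands the job in, once; it reports no verdict.
Trained networks look in a picture, given as the dict that the camera call returned (one of the last four; its "shot" number tells which), for a name from the list of things; names that differ only in an ending like _2 or _b are one class to them, and where a whole thing is asked for, a point or a joint stands for the part that bears it (a point fixed in the world has none). Each returns a list of dicts, best first, with "score" (0 to 1); they miss things now and then, are a little off and sometimes report something else, mostly with a low value. They report only what shows in the picture. A call takes as long as a camera call. They do not tell look-alikes from the thing itself.
- recognise(picture, query): "position" ([column, row] as shares, 0 to 1, of the picture: columns of its width, rows of its height, amid what is visible of it).
The state is a dict: "clock": time; "qpos": joint angles; "joint_velocities": joint speeds; "tau": joint torques, N m; "tool_pos": TCP position; "eef_rot": TCP orientation; "ft_force": force on the tool from outside, world axes, zero at the start; "wrist_torque": the same for the moment, N m; "gripper_width": opening from 0.0 (shut) to 1.0 (fully open).
Only numpy, scipy, OpenCV 4.12 (cv2) and the standard library are available. Lean on these libraries where they do the work, as an engineer would, in place of code of your own. Each camera call takes 0.05 s, during which the arm holds its last target. There are 200 camera calls.

## Working session

There is one attempt and no reset: what is moved stays moved. The work goes in short steps, Python scripts to look and compute and a tool call to move; the robot and the scene stay as the last step left them, time stands still between calls to the robot, and variables do not carry over. Pictures are saved under pics/ and viewed, about 8 in all and at most 12, crops included, and the job is handed in when it is done.

Besides the shell and the picture viewer there is one more tool, called after "Call:" as a command line: name --argument value ..., lists and objects as JSON in quotes. step_arm: Moves the arm, as the interface text tells. Its arguments: {"type":"object","properties":{"moves":{"type":"array"},"force":{"type":"number"}},"required":["moves"]}

```bash
mkdir -p pics; cat > h.py <<'E'
import numpy as np,cv2
from scipy.spatial.transform import Rotation as Ro
from rig import get_obs,get_image,recognise,finish_job
def proj(c,X):
    p=np.array(c["R"])@np.array(X,float)+np.array(c["t"]).ravel(); q=np.array(c["intrinsics"])@p; return q[:2]/q[2]
def ray(c,uv):
    R=np.array(c["R"]);t=np.array(c["t"]).ravel();d=R.T@np.linalg.inv(np.array(c["intrinsics"]))@np.array([uv[0],uv[1],1.]);return -R.T@t,d
def atz(c,uv,z):
    o,d=ray(c,uv);return o+d*(z-o[2])/d[2]
def tri(cs,uvs):
    A=np.zeros((3,3));b=np.zeros(3);L=[]
    for c,u in zip(cs,uvs):
        o,d=ray(c,u);d=d/np.linalg.norm(d);P=np.eye(3)-np.outer(d,d);A+=P;b+=P@o;L.append((o,P))
    X=np.linalg.solve(A,b);return X,[np.linalg.norm(P@(X-o)) for o,P in L]
E
python3 - <<'E'
from h import *
o=get_obs();print({k:np.round(v,3) for k,v in o.items()});print(Ro.from_rotvec(o["eef_rot"]).as_matrix().round(3))
for n in("top","side"):
    c=get_image(n);cv2.imwrite(f"pics/{n}1.png",c["frame"]);R=np.array(c["R"]);print(n,(-R.T@np.array(c["t"]).ravel()).round(),R[2].round(2),c["intrinsics"][0][0])
    for q,z in dict(stapler=170,rail=190,rail_grip=190,rail_end=190,nose_stop=170,channel=170,strip_mid=14,short_leg_strip_mid=8,part_strip_mid=14,latch=190).items():
        try: r=recognise(c,q)
        except Exception as e: print(q,e);continue
        for d in r[:4]:
            uv=np.array(d["position"])*[640,480];print(n,q,round(d["score"],2),uv.round(1),atz(c,uv,z).round(0))
E
```

```text
{'clock': np.float64(0.0), 'qpos': array([ 1.107,  0.435,  0.025,  1.574, -0.012,  1.134, -0.075]), 'joint_velocities': array([ 0.   ,  0.   , -0.002, -0.   ,  0.   ,  0.   ,  0.001]), 'tau': array([ 1.0000e-03, -6.6785e+01,  9.8600e-01, -3.1446e+01, -6.0000e-02,
        4.3000e-02,  0.0000e+00]), 'tool_pos': array([ 220.355, -584.311,  225.959]), 'eef_rot': array([ 0.94 ,  1.36 , -0.939]), 'ft_force': array([-0.196,  0.076, -0.257]), 'wrist_torque': array([-0.071, -0.028,  0.052]), 'gripper_width': np.float64(1.0)}
[[-0.001  0.936  0.353]
 [ 0.001  0.353 -0.936]
 [-1.    -0.    -0.002]]
top [ 241.  -78. 1345.] [ 0.21  0.01 -0.98] 548.9729557888536
top stapler 0.65 [289.8 254.3] [479.   3. 170.]
top rail 0.95 [291.2 234.9] [517.   0. 190.]
top rail_grip 0.73 [289.9 239.1] [508.   3. 190.]
top rail_grip 0.69 [321.  230.2] [530. -64. 190.]
top rail_end 0.77 [288.  241.1] [503.   7. 190.]
top rail_end 0.34 [506.6 284. ] [ 426. -461.  190.]
top nose_stop 0.93 [291.6 253.4] [481.  -1. 170.]
top channel 0.64 [289.8 256.9] [473.   3. 170.]
top strip_mid 0.66 [160.1 385. ] [186. 304.  14.]
t
[... 364 characters left out ...]
0.]
side stapler 0.37 [164.8 362.4] [520. 385. 170.]
side stapler 0.33 [211.3 373.7] [439. 368. 170.]
side rail 0.65 [153.9 318.2] [591. 329. 190.]
side rail 0.56 [292.7 240.1] [505.   2. 190.]
side rail 0.5 [287.3 291.9] [425. 157. 190.]
side rail 0.23 [254.4 390.2] [350. 377. 190.]
side rail_grip 0.83 [292.  237.6] [511.  -5. 190.]
side rail_grip 0.21 [240.9 218.7] [654. -18. 190.]
side nose_stop 0.63 [287.3 294.6] [434. 143. 170.]
side channel 0.57 [287.7 294.7] [434. 143. 170.]
side strip_mid 0.92 [340.7 381.4] [309. 160.  14.]
side strip_mid 0.81 [252.7 390.4] [447. 259.  14.]
side strip_mid 0.68 [373.4 460.1] [187. 285.  14.]
side short_leg_strip_mid 0.65 [210.2 372.3] [551. 258.   8.]
```

View pics/top1.png

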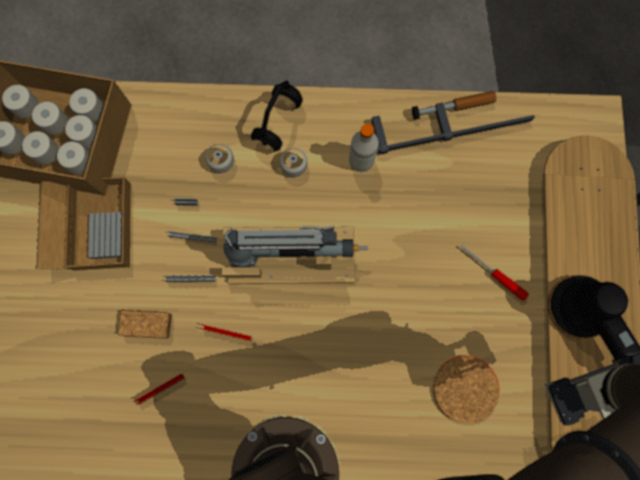

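View pics/side1.png

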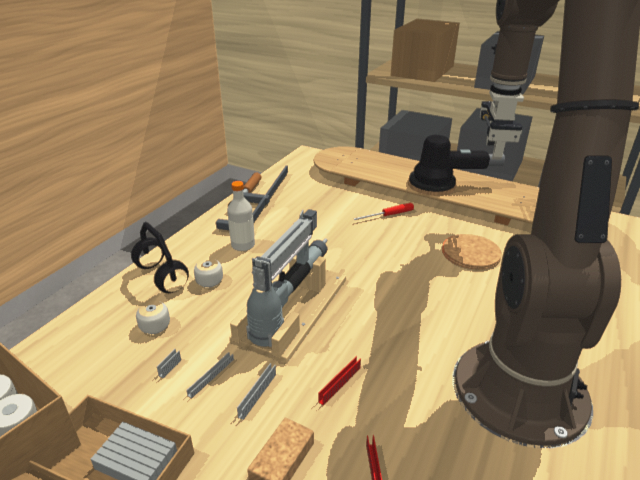

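Top view: the stapler lies with its nose at about (235,240) and its tail at (335,235). The grey strips are at (190,277), (190,237) and (187,201), and the red ones are look-alikes. In the side view the strip at (255,390) looks tallest, so I'm enlarging both views.

```bash
python3 - <<'E'
import cv2,numpy as np
t=cv2.imread("pics/top1.png");s=cv2.imread("pics/side1.png")
a=cv2.resize(t[190:295,160:360],None,fx=4,fy=4,interpolation=cv2.INTER_CUBIC)
b=cv2.resize(s[205:355,240:340],None,fx=4,fy=4,interpolation=cv2.INTER_CUBIC)
d=cv2.resize(s[340:425,150:285],None,fx=2.9,fy=2.9,interpolation=cv2.INTER_CUBIC)
cv2.imwrite("pics/a.png",a)
m=np.zeros((600,800,3),np.uint8);m[:,:400]=b;m[:d.shape[0],402:402+d.shape[1]]=d[:,:398];cv2.imwrite("pics/b.png",m)
E
```

```text
(no output)
```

View pics/a.png

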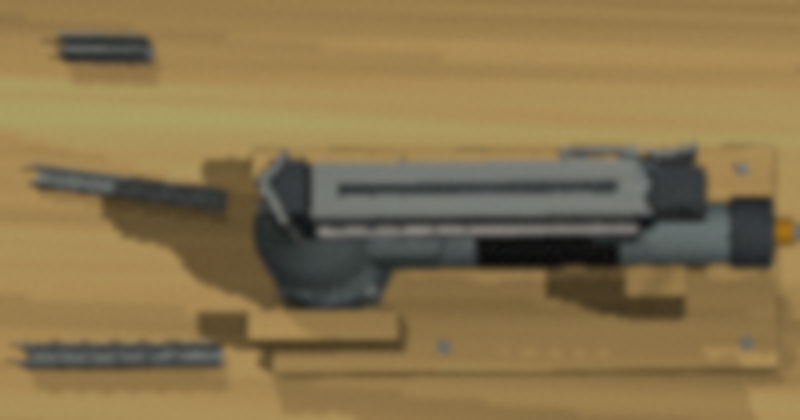

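View pics/b.png

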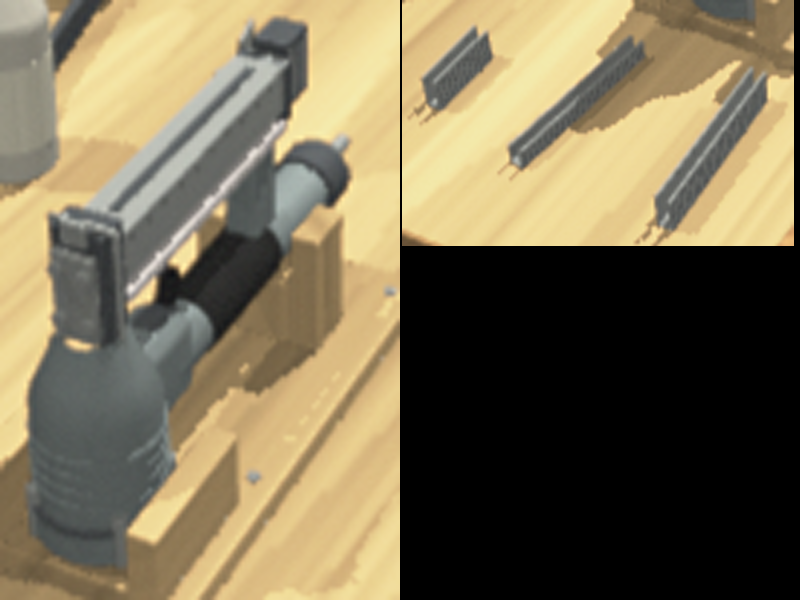

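```bash
python3 - <<'E'
from h import *
T=get_image("top");S=get_image("side")
A=lambda x,y:(160+x/4-.4,190+y/4-.4)
B=lambda x,y:(240+x/4-.4,205+y/4-.4)
for n,p in dict(slitL=(338,190),slitR=(617,186),fl=(308,163),fr=(308,218),rl=(643,160),rr=(648,212)).items(): print(n,atz(T,A(*p),206).round(1))
for n,p in dict(rl=(238,55),rr=(288,62),fl=(92,207),fr=(125,222)).items(): print("side",n,atz(S,B(*p),206).round(1))
for n,a,b in [("tailtop_rear_xminus",(704,214),(304,24)),("tailtop_rear_xplus",(695,165),(262,17)),("tailtop_c",(675,187),(282,28))]:
    X,r=tri([T,S],[A(*a),B(*b)]);print(n,X.round(1),np.round(r,1))
for z in (14,28):
  for n,p in dict(e1=(24,356),e2=(222,355)).items(): print("strip",z,n,atz(T,A(*p),z).round(1))
D=lambda x,y:(150+(x-402)/2.9-.4,340+y/2.9-.4)
for n,p in dict(a=(658,200),b=(680,205),c=(752,72),d=(767,80)).items(): print("strip side z28",n,D(*p),atz(S,D(*p),28).round(1))
print("strip base side z0",atz(S,D(672,228),0).round(1))
# other strips heights
E
```

```text
slitL [505.5  99.5 206. ]
slitR [512.6 -49.1 206. ]
fl [519.8 116.5 206. ]
fr [489.7 114.5 206. ]
rl [527.3 -62.5 206. ]
rr [498.9 -66.1 206. ]
side rl [524.6 -59.4 206. ]
side rr [496.5 -65.9 206. ]
side fl [515.  101.9 206. ]
side fr [493.8 104.9 206. ]
tailtop_rear_xminus [499.4 -94.9 214. ] [2.5 2.5]
tailtop_rear_xplus [524.7 -89.7 214.5] [1.4 1.4]
tailtop_c [509.4 -80.4 217. ] [1.1 1.1]
strip 14 e1 [439.3 315.3  14. ]
strip 14 e2 [444.  193.9  14. ]
strip 28 e1 [437.3 311.1  28. ]
strip 28 e2 [441.9 191.   28. ]
strip side z28 a (237.87586206896552, 408.5655172413793) [439.7 315.7  28. ]
strip side z28 b (245.46206896551723, 410.2896551724138) [425.5 312.3  28. ]
strip side z28 c (270.2896551724138, 364.4275862068966) [445.5 198.4  28. ]
strip side z28 d (275.46206896551723, 367.18620689655177) [432.7 199.7  28. ]
strip base side z0 [434.4 311.9   0. ]
```

Long full strip: centre about (439,253), parallel to the magazine within 0.5°. The rail axis points along (-0.046,0.999), and the tail grip is near (512,-76,203). Next I move above the tail.

```bash
cat >> h.py <<'E'
def plan(*targets,yaw=2.6):
    o=get_obs();R=Ro.from_rotvec(o["eef_rot"]).as_matrix();p=np.array(o["tool_pos"])
    a=np.degrees(np.arctan2(R[1,2],R[0,2])); tn=-np.radians((yaw-a+180)%360-180)
    print("t",round(float(o["clock"]),2),"p",p.round(1),"yaw",a.round(2),"w",round(float(o["gripper_width"]),3),"F",np.round(o["ft_force"],1),"tool x",R[:,0].round(3),"q7",round(o["qpos"][6],2))
    for X in targets: print(X,"->",((R.T@(np.array(X)-p))/1000).round(4),"turn",round(tn,4))
E
python3 -c "
from h import *
plan((512,-76,300),(512,-76,240))"
```

```text
t 1.2 p [ 220.6 -584.8  226.7] yaw -69.33 w 0.998 F [-1.  -0.3 -0.4] tool x [-0. -0. -1.] q7 -0.08
(512, -76, 300) -> [-0.0733  0.4522 -0.3732] turn -1.2555
(512, -76, 240) -> [-0.0133  0.4522 -0.3732] turn -1.2555
```

Call:
step_arm --moves '[{"tx":-0.06},{"tx":-0.073,"ty":0.05,"tz":-0.04,"turn":-0.15},{"tx":-0.073,"ty":0.1,"tz":-0.08,"turn":-0.3},{"tx":-0.073,"ty":0.15,"tz":-0.12,"turn":-0.45},{"tx":-0.073,"ty":0.2,"tz":-0.16,"turn":-0.6},{"tx":-0.073,"ty":0.25,"tz":-0.2,"turn":-0.75},{"tx":-0.073,"ty":0.3,"tz":-0.24,"turn":-0.9},{"tx":-0.073,"ty":0.35,"tz":-0.28,"turn":-1.05},{"tx":-0.073,"ty":0.4,"tz":-0.33,"turn":-1.2},{"tx":-0.073,"ty":0.452,"tz":-0.373,"turn":-1.2555},{"tx":-0.073,"ty":0.452,"tz":-0.373,"turn":-1.2555},{"tx":-0.073,"ty":0.452,"tz":-0.373,"turn":-1.2555}]'

```text
validation failed for argument at $.mo...
```

```bash
python3 - <<'E'
from h import *
plan((512,-76,240),(512,-76,186))
S=get_image("side");f=S["frame"]
# predicted overlay of the grip faces, z 203
im=f.copy()
ex=np.array([.999,.046,0]);ey=np.array([-.046,.999,0]);g=np.array([513,-76,203.])
def box(c,x0,x1,y0,y1,z0,z1,col,im,sc,off):
    P=[[ (proj(c,g+ex*x+ey*y+np.array([0,0,z]))-off)*sc for x,y in((x0,y0),(x1,y0),(x1,y1),(x0,y1))] for z in(z0,z1)]
    for q in P: cv2.polylines(im,[np.int32(q)],True,col,1)
    for a,b in zip(*P): cv2.line(im,tuple(np.int32(a)),tuple(np.int32(b)),col,1)
out=[]
T=get_image("top")
for c,(x,y) in((S,(250,190)),(T,(290,200))):
    w,h=(100,100) if c is S else (90,75)
    k=400/w
    m=cv2.resize(c["frame"][y:y+h,x:x+w],None,fx=k,fy=k,interpolation=cv2.INTER_CUBIC)
    box(c,-16,6,-16,12,-24,12,(0,0,255),m,k,np.array([x,y])-.5)
    box(c,12,18,-12,12,-24,12,(0,255,0),m,k,np.array([x,y])-.5)
    z=np.zeros((400,400,3),np.uint8);z[:m.shape[0]]=m[:400,:400];out.append(z)
cv2.imwrite("pics/c.png",np.hstack(out))
E
```

```text
t 1.2 p [ 220.6 -584.8  226.7] yaw -69.33 w 0.998 F [-1.  -0.3 -0.4] tool x [-0. -0. -1.] q7 -0.08
(512, -76, 240) -> [-0.0133  0.4522 -0.3732] turn -1.2555
(512, -76, 186) -> [ 0.0407  0.4522 -0.3732] turn -1.2555
```

View pics/c.png

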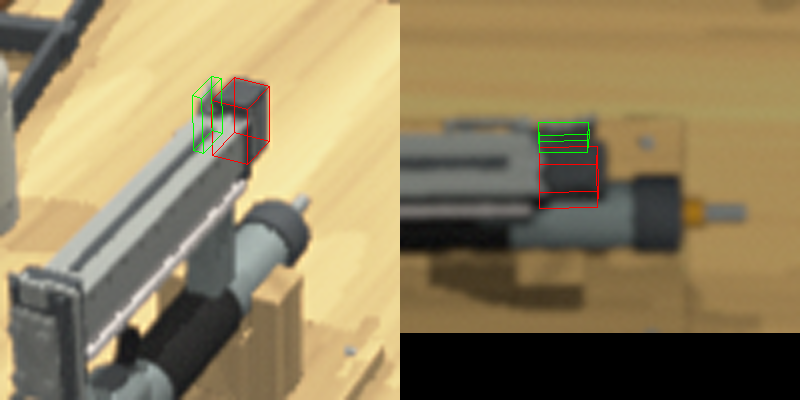

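Overlay: the true block sits about 3 mm further towards +x and -y than I drew it (right panel, block to about (605,200)). I'm taking the grip as about (515,-79,202). The move call was refused, so I'm retrying with all fields filled in.

Call:
step_arm --moves '[{"grip":-1,"tx":-0.06,"ty":0,"tz":0,"turn":0},{"grip":-1,"tx":-0.073,"ty":0.05,"tz":-0.04,"turn":-0.15},{"grip":-1,"tx":-0.073,"ty":0.1,"tz":-0.08,"turn":-0.3},{"grip":-1,"tx":-0.073,"ty":0.15,"tz":-0.12,"turn":-0.45},{"grip":-1,"tx":-0.073,"ty":0.2,"tz":-0.16,"turn":-0.6},{"grip":-1,"tx":-0.073,"ty":0.25,"tz":-0.2,"turn":-0.75},{"grip":-1,"tx":-0.073,"ty":0.3,"tz":-0.24,"turn":-0.9},{"grip":-1,"tx":-0.073,"ty":0.35,"tz":-0.28,"turn":-1.05},{"grip":-1,"tx":-0.073,"ty":0.4,"tz":-0.33,"turn":-1.2},{"grip":-1,"tx":-0.073,"ty":0.452,"tz":-0.373,"turn":-1.2555},{"grip":-1,"tx":-0.073,"ty":0.452,"tz":-0.373,"turn":-1.2555},{"grip":-1,"tx":-0.073,"ty":0.452,"tz":-0.373,"turn":-1.2555}]'

```text
clock: 2.8
tool_pos: [512.5, -73.8, 299.7]
eef_rot: [-0.038, 1.57, 0.04]
ft_force: [-0.5, -0.4, -0.4]
gripper_width: 0.999
```

```bash
python3 - <<'E'
from h import *
plan((514,-79,240),(514,-79,184))
E
```

```text
t 2.8 p [512.5 -73.8 299.7] yaw 2.84 w 0.999 F [-0.5 -0.4 -0.4] tool x [ 0.     0.001 -1.   ] q7 -0.03
(514, -79, 240) -> [ 0.0597 -0.0053  0.0012] turn 0.0043
(514, -79, 184) -> [ 0.1157 -0.0053  0.0012] turn 0.0043
```

Call:
step_arm --moves '[{"grip":-1,"tx":0.03,"ty":-0.005,"tz":0.001,"turn":0.004},{"grip":-1,"tx":0.06,"ty":-0.005,"tz":0.001,"turn":0.004},{"grip":-1,"tx":0.085,"ty":-0.005,"tz":0.001,"turn":0.004},{"grip":-1,"tx":0.105,"ty":-0.005,"tz":0.001,"turn":0.004},{"grip":-1,"tx":0.115,"ty":-0.005,"tz":0.001,"turn":0.004},{"grip":-1,"tx":0.115,"ty":-0.005,"tz":0.001,"turn":0.004}]'

```text
clock: 3.55
tool_pos: [513.4, -79.5, 184.5]
eef_rot: [-0.034, 1.571, 0.035]
ft_force: [0.0, 0.7, 0.8]
gripper_width: 1.003
```

Call:
step_arm --force 12 --moves '[{"grip":0,"tx":0,"ty":0,"tz":0,"turn":0},{"grip":1,"tx":0,"ty":0,"tz":0,"turn":0},{"grip":1,"tx":0,"ty":0,"tz":0,"turn":0},{"grip":1,"tx":0,"ty":0,"tz":0,"turn":0},{"grip":1,"tx":0,"ty":0,"tz":0,"turn":0},{"grip":1,"tx":0,"ty":0,"tz":0,"turn":0},{"grip":1,"tx":0,"ty":0,"tz":0,"turn":0},{"grip":1,"tx":0,"ty":0,"tz":0,"turn":0}]'

```text
clock: 4.55
tool_pos: [514.3, -79.5, 184.7]
eef_rot: [-0.035, 1.569, 0.036]
ft_force: [5.6, -1.7, -3.1]
gripper_width: 0.307
```

```bash
python3 - <<'E'
from h import *
plan()
S=get_image("side");T=get_image("top")
m=np.hstack([cv2.resize(S["frame"][150:300,225:375],(400,400),interpolation=3),cv2.resize(T["frame"][180:280,250:350],(400,400),interpolation=3)])
cv2.imwrite("pics/d.png",m)
E
```

```text
t 4.55 p [514.3 -79.5 184.7] yaw 2.57 w 0.307 F [ 5.6 -1.7 -3.1] tool x [ 0.001  0.001 -1.   ] q7 -0.09
```

View pics/d.png

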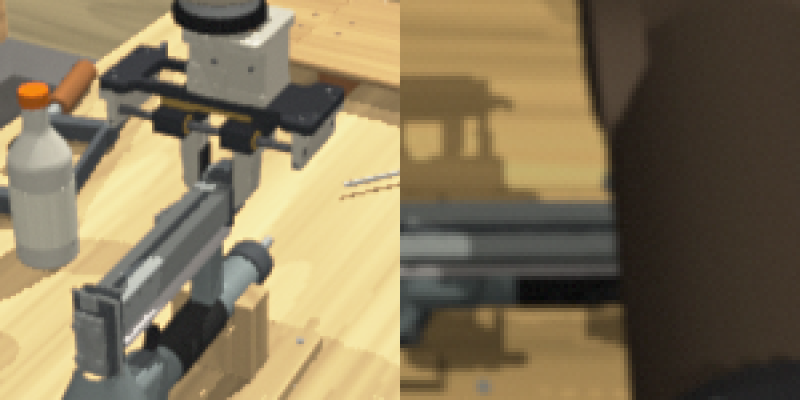

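The opening is 28.2 mm, which means fully squeezed. Drawing the rail back.

Call:
step_arm --moves '[{"grip":1,"tx":0,"ty":-0.006,"tz":0,"turn":0},{"grip":1,"tx":0,"ty":-0.016,"tz":0,"turn":0},{"grip":1,"tx":0,"ty":-0.03,"tz":0,"turn":0},{"grip":1,"tx":0,"ty":-0.045,"tz":0,"turn":0},{"grip":1,"tx":0,"ty":-0.065,"tz":0,"turn":0},{"grip":1,"tx":0,"ty":-0.085,"tz":0,"turn":0},{"grip":1,"tx":0,"ty":-0.105,"tz":0,"turn":0},{"grip":1,"tx":0,"ty":-0.125,"tz":0,"turn":0},{"grip":1,"tx":0,"ty":-0.138,"tz":0,"turn":0},{"grip":1,"tx":0,"ty":-0.147,"tz":0,"turn":0},{"grip":1,"tx":0,"ty":-0.152,"tz":0,"turn":0},{"grip":1,"tx":0,"ty":-0.152,"tz":0,"turn":0}]'

```text
clock: 6.15
tool_pos: [521.0, -229.9, 184.6]
eef_rot: [-0.034, 1.57, 0.038]
ft_force: [0.8, 4.3, 3.2]
gripper_width: 0.307
```

```bash
python3 - <<'E'
from h import *
plan()
E
```

```text
t 6.15 p [ 521.  -229.9  184.6] yaw 2.63 w 0.307 F [0.8 4.3 3.2] tool x [ 0.001  0.003 -1.   ] q7 0.19
```

Call:
step_arm --moves '[{"grip":-1,"tx":0,"ty":0,"tz":0,"turn":0},{"grip":-1,"tx":0,"ty":0,"tz":0,"turn":0},{"grip":-1,"tx":0,"ty":0,"tz":0,"turn":0},{"grip":-1,"tx":0,"ty":0,"tz":0,"turn":0},{"grip":-1,"tx":-0.04,"ty":0,"tz":0,"turn":0},{"grip":-1,"tx":-0.09,"ty":0,"tz":0,"turn":0},{"grip":-1,"tx":-0.115,"ty":0,"tz":0,"turn":0},{"grip":-1,"tx":-0.115,"ty":0,"tz":0,"turn":0}]'

```text
clock: 7.15
tool_pos: [521.8, -230.4, 301.6]
eef_rot: [-0.035, 1.567, 0.037]
ft_force: [-0.4, -0.6, -0.9]
gripper_width: 0.999
```

```bash
python3 - <<'E'
from h import *
plan((439,253,300),(439,253,60))
S=get_image("side");T=get_image("top")
print([ (d["position"][0]*640,d["position"][1]*480) for d in recognise(T,"strip_mid")])
# left: side view of open channel; right top: strips enlarged both views
m=np.zeros((600,800,3),np.uint8)
m[:400,:400]=cv2.resize(S["frame"][200:300,240:340],(400,400),interpolation=3)
m[:400,400:]=cv2.resize(T["frame"][205:285,220:300],(400,400),interpolation=3)
m[400:,:400]=cv2.resize(T["frame"][255:295,155:235],(400,200),interpolation=3)
m[400:,400:]=cv2.resize(S["frame"][360:420,210:330],(400,200),interpolation=3)
cv2.imwrite("pics/e.png",m)
E
```

```text
t 7.15 p [ 521.8 -230.4  301.6] yaw 2.61 w 0.999 F [-0.4 -0.6 -0.9] tool x [ 0.004  0.001 -1.   ] q7 0.23
(439, 253, 300) -> [ 0.0018  0.4867 -0.0607] turn 0.0002
(439, 253, 60) -> [ 0.2418  0.4865 -0.0616] turn 0.0002
[(192.32, 280.08), (160.32, 388.32000000000005), (228.224, 335.376)]
```

View pics/e.png

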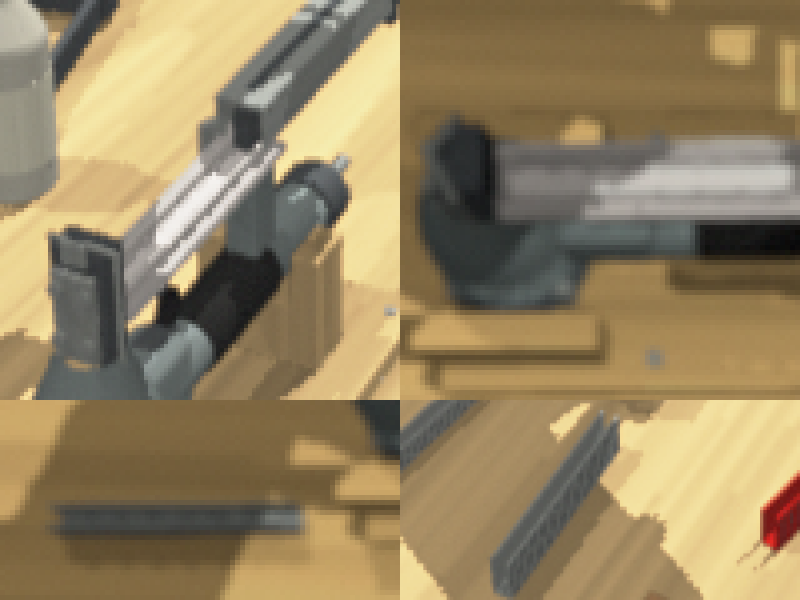

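Side view: the rail is drawn back and the channel stands open, bright floor from (130,300) to (240,150). The strip stands undisturbed, from (55,518) to (303,518) in the bottom-left panel.

```bash
python3 - <<'E'
from h import *
T=get_image("top");S=get_image("side")
P=lambda x,y:(220+(x-400)/5-.4,205+y/5-.4)
Q=lambda x,y:(155+x/5-.4,255+(y-400)/5-.4)
s=120/400
W=lambda x,y:(210+(x-400)*.3-.4,360+(y-400)*.3-.4)
B=lambda x,y:(240+x/4-.4,200+y/4-.4)
for z in(170,181): print("mouth",z,[atz(T,P(*p),z)[:2].round(1) for p in((500,137),(500,218),(780,137),(780,220))])
print("strip ends z28 top",[atz(T,Q(*p),28)[:2].round(1) for p in((55,518),(303,518))],"z14",[atz(T,Q(*p),14)[:2].round(1) for p in((55,518),(303,518))])
print("strip side z28",[atz(S,W(*p),28)[:2].round(1) for p in((493,555),(513,562),(603,415),(618,425))], "z0",[atz(S,W(*p),0)[:2].round(1) for p in((493,592),(513,598),(618,462))])
# nose top (z222) corners and rail front top (z206)
print("nose side z222",[atz(S,B(*p),222)[:2].round(1) for p in((50,232),(122,240))],"rail front z206",[atz(S,B(*p),206)[:2].round(1) for p in((218,97),(262,112))])
E
```

```text
mouth 170 [array([525.1, 115.8]), array([488.6, 113.4]), array([529.1,  -7.7]), array([491.7,  -9.3])]
mouth 181 [array([522.4, 114. ]), array([486.3, 111.6]), array([526.4,  -8.3]), array([489.4,  -9.9])]
strip ends z28 top [array([438.2, 311.2]), array([442.2, 190.8])] z14 [array([440.3, 315.4]), array([444.4, 193.6])]
strip side z28 [array([443.5, 311.6]), array([431.2, 310.2]), array([445.6, 197.5]), array([433.6, 200. ])] z0 [array([444.1, 314.6]), array([432.2, 312.6]), array([432.9, 203.3])]
nose side z222 [array([517.1, 133.6]), array([483.1, 122.8])] rail front z206 [array([522.5, -33.9]), array([493.8, -31.9])]
```

Call:
step_arm --moves '[{"grip":-1,"tx":0,"ty":0.06,"tz":-0.008,"turn":0},{"grip":-1,"tx":0,"ty":0.12,"tz":-0.015,"turn":0},{"grip":-1,"tx":0,"ty":0.18,"tz":-0.022,"turn":0},{"grip":-1,"tx":0,"ty":0.24,"tz":-0.03,"turn":0},{"grip":-1,"tx":0,"ty":0.3,"tz":-0.037,"turn":0},{"grip":-1,"tx":0,"ty":0.36,"tz":-0.045,"turn":0},{"grip":-1,"tx":0,"ty":0.42,"tz":-0.052,"turn":0},{"grip":-1,"tx":0,"ty":0.48,"tz":-0.06,"turn":0},{"grip":-1,"tx":0.05,"ty":0.487,"tz":-0.06,"turn":0},{"grip":-1,"tx":0.11,"ty":0.487,"tz":-0.06,"turn":0},{"grip":-1,"tx":0.16,"ty":0.487,"tz":-0.06,"turn":0},{"grip":-1,"tx":0.16,"ty":0.487,"tz":-0.06,"turn":0}]'

```text
clock: 8.9
tool_pos: [435.2, 252.3, 136.7]
eef_rot: [-0.037, 1.579, 0.036]
ft_force: [-0.8, 0.9, 0.9]
gripper_width: 1.0
```

```bash
python3 - <<'E'
from h import *
plan((439.5,253,40),(439.5,253,14))
E
```

```text
t 8.9 p [435.2 252.3 136.7] yaw 2.67 w 1.0 F [-0.8  0.9  0.9] tool x [-0.009 -0.001 -1.   ] q7 -0.9
(439.5, 253, 40) -> [0.0966 0.0005 0.0052] turn 0.0013
(439.5, 253, 14) -> [0.1226 0.0005 0.0054] turn 0.0013
```

Call:
step_arm --moves '[{"grip":-1,"tx":0.05,"ty":0.0005,"tz":0.005,"turn":0},{"grip":-1,"tx":0.085,"ty":0.0005,"tz":0.005,"turn":0},{"grip":-1,"tx":0.108,"ty":0.0005,"tz":0.005,"turn":0},{"grip":-1,"tx":0.118,"ty":0.0005,"tz":0.005,"turn":0},{"grip":-1,"tx":0.1225,"ty":0.0005,"tz":0.005,"turn":0},{"grip":-1,"tx":0.1225,"ty":0.0005,"tz":0.005,"turn":0},{"grip":-1,"tx":0.1225,"ty":0.0005,"tz":0.005,"turn":0}]'

```text
clock: 9.78
tool_pos: [439.6, 253.3, 15.0]
eef_rot: [-0.036, 1.578, 0.037]
ft_force: [0.1, -0.5, 0.3]
gripper_width: 1.002
```

```bash
python3 - <<'E'
from h import *
plan((439.5,253,14))
S=get_image("side");cv2.imwrite("pics/f.png",cv2.resize(S["frame"][320:430,190:350],None,fx=4,fy=4,interpolation=3))
E
```

```text
t 9.78 p [439.6 253.3  15. ] yaw 2.66 w 1.002 F [ 0.1 -0.5  0.3] tool x [-0.008  0.    -1.   ] q7 -1.05
(439.5, 253, 14) -> [ 0.001  -0.0003 -0.0002] turn 0.001
```

View pics/f.png

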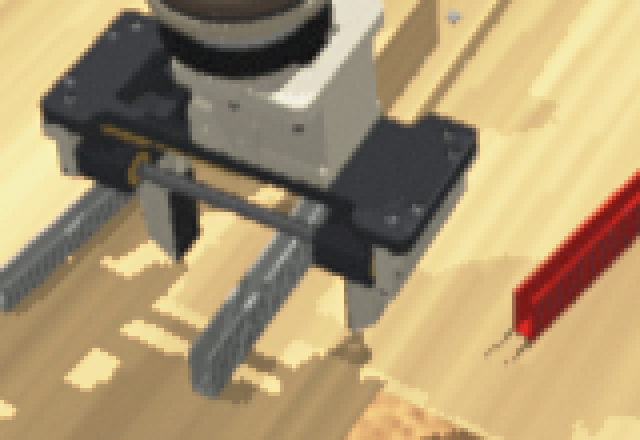

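The strip lies between the open fingers, and the other strip is clear of them. Gripping and lifting.

Call:
step_arm --force 30 --moves '[{"grip":0,"tx":0,"ty":0,"tz":0,"turn":0},{"grip":0.5,"tx":0,"ty":0,"tz":0,"turn":0},{"grip":0.6,"tx":0,"ty":0,"tz":0,"turn":0},{"grip":1,"tx":0,"ty":0,"tz":0,"turn":0},{"grip":1,"tx":0,"ty":0,"tz":0,"turn":0},{"grip":1,"tx":0,"ty":0,"tz":0,"turn":0},{"grip":1,"tx":0,"ty":0,"tz":0,"turn":0},{"grip":1,"tx":0,"ty":0,"tz":0,"turn":0},{"grip":1,"tx":-0.02,"ty":0,"tz":0,"turn":0},{"grip":1,"tx":-0.05,"ty":0,"tz":0,"turn":0},{"grip":1,"tx":-0.1,"ty":0,"tz":0,"turn":0},{"grip":1,"tx":-0.15,"ty":0,"tz":0,"turn":0}]'

```text
clock: 11.32
tool_pos: [440.3, 253.0, 166.1]
eef_rot: [-0.037, 1.579, 0.037]
ft_force: [0.2, -0.3, -0.8]
gripper_width: 0.125
```

Call:
step_arm --moves '[{"grip":1,"tx":-0.04,"ty":0,"tz":0,"turn":0},{"grip":1,"tx":-0.08,"ty":0,"tz":0,"turn":0},{"grip":1,"tx":-0.12,"ty":0,"tz":0,"turn":0},{"grip":1,"tx":-0.12,"ty":0,"tz":0,"turn":0},{"grip":1,"tx":-0.12,"ty":0,"tz":0,"turn":0}]'

```text
clock: 11.95
tool_pos: [440.9, 252.6, 285.2]
eef_rot: [-0.037, 1.58, 0.036]
ft_force: [0.7, 0.5, -1.6]
gripper_width: 0.126
```

```bash
python3 - <<'E'
from h import *
plan((508,41,275),(508,41,215),(508,41,186))
S=get_image("side");cv2.imwrite("pics/g.png",cv2.resize(S["frame"][180:380,190:390],None,fx=2.5,fy=2.5,interpolation=3))
E
```

```text
t 11.95 p [440.9 252.6 285.2] yaw 2.67 w 0.126 F [ 0.7  0.5 -1.6] tool x [-0.01  -0.001 -1.   ] q7 -0.77
(508, 41, 275) -> [ 0.0098 -0.2145  0.0572] turn 0.0012
(508, 41, 215) -> [ 0.0698 -0.2144  0.0578] turn 0.0012
(508, 41, 186) -> [ 0.0988 -0.2144  0.0581] turn 0.0012
```

View pics/g.png

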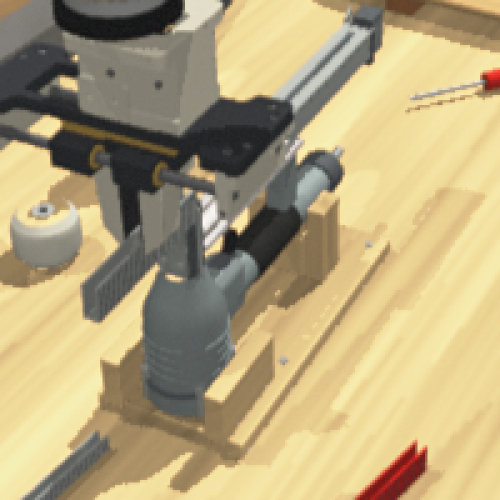

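The strip is held level. Moving over the channel.

Call:
step_arm --moves '[{"grip":1,"tx":0,"ty":-0.04,"tz":0.01,"turn":0},{"grip":1,"tx":0,"ty":-0.08,"tz":0.02,"turn":0},{"grip":1,"tx":0,"ty":-0.12,"tz":0.03,"turn":0},{"grip":1,"tx":0,"ty":-0.16,"tz":0.04,"turn":0},{"grip":1,"tx":0,"ty":-0.195,"tz":0.05,"turn":0},{"grip":1,"tx":0,"ty":-0.2145,"tz":0.057,"turn":0.001},{"grip":1,"tx":0,"ty":-0.2145,"tz":0.057,"turn":0.001},{"grip":1,"tx":0.03,"ty":-0.2145,"tz":0.057,"turn":0.001},{"grip":1,"tx":0.06,"ty":-0.2145,"tz":0.057,"turn":0.001},{"grip":1,"tx":0.077,"ty":-0.2145,"tz":0.057,"turn":0.001},{"grip":1,"tx":0.077,"ty":-0.2145,"tz":0.057,"turn":0.001}]'

```text
clock: 13.38
tool_pos: [506.0, 41.6, 206.6]
eef_rot: [-0.038, 1.583, 0.036]
ft_force: [-0.8, -0.5, -0.2]
gripper_width: 0.129
```

```bash
python3 - <<'E'
from h import *
plan((508,41,186))
S=get_image("side");T=get_image("top")
m=np.hstack([cv2.resize(S["frame"][190:310,235:335],(500,600),interpolation=3),cv2.resize(T["frame"][210:280,225:260],(300,600),interpolation=3)])
cv2.imwrite("pics/h.png",m)
E
```

```text
t 13.38 p [506.   41.6 206.6] yaw 2.71 w 0.129 F [-0.8 -0.5 -0.2] tool x [-0.013 -0.001 -1.   ] q7 -0.36
(508, 41, 186) -> [ 0.0206 -0.0006  0.0022] turn 0.0018
```

View pics/h.png

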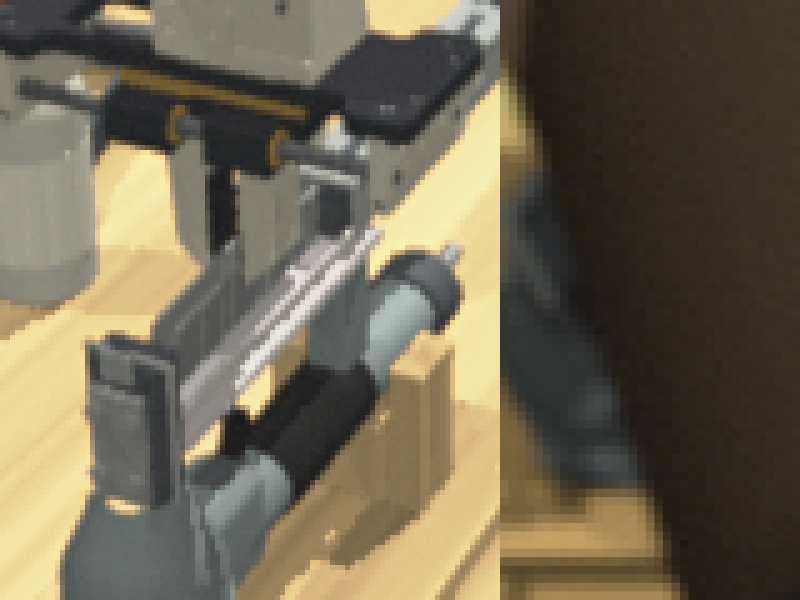

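The strip hangs over the channel between nose and rail, clear of both. Lowering gently.

Call:
step_arm --moves '[{"grip":1,"tx":0,"ty":0,"tz":0.002,"turn":0.001},{"grip":1,"tx":0.005,"ty":0,"tz":0.002,"turn":0.001},{"grip":1,"tx":0.01,"ty":0,"tz":0.002,"turn":0.001},{"grip":1,"tx":0.014,"ty":0,"tz":0.002,"turn":0.001},{"grip":1,"tx":0.014,"ty":0,"tz":0.002,"turn":0.001}]'

```text
clock: 14.1
tool_pos: [508.5, 41.4, 193.6]
eef_rot: [-0.037, 1.582, 0.035]
ft_force: [-1.8, -0.3, -1.4]
gripper_width: 0.126
```

Call:
step_arm --moves '[{"grip":1,"tx":0.003,"ty":0,"tz":0,"turn":0},{"grip":1,"tx":0.006,"ty":0,"tz":0,"turn":0},{"grip":1,"tx":0.006,"ty":0,"tz":0,"turn":0}]'

```text
clock: 14.48
tool_pos: [509.6, 41.5, 189.8]
eef_rot: [-0.037, 1.578, 0.034]
ft_force: [-7.3, -2.2, 22.2]
gripper_width: 0.127
```

```bash
python3 - <<'E'
from h import *
plan((508,41,185))
S=get_image("side")
m=cv2.resize(S["frame"][190:310,235:335],(500,600),interpolation=3)
cv2.imwrite("pics/i.png",m)
E
```

```text
t 14.47 p [509.6  41.5 189.8] yaw 2.59 w 0.127 F [-7.3 -2.2 22.2] tool x [-0.008 -0.002 -1.   ] q7 -0.38
(508, 41, 185) -> [ 0.0048 -0.0004 -0.0015] turn -0.0001
```

View pics/i.png

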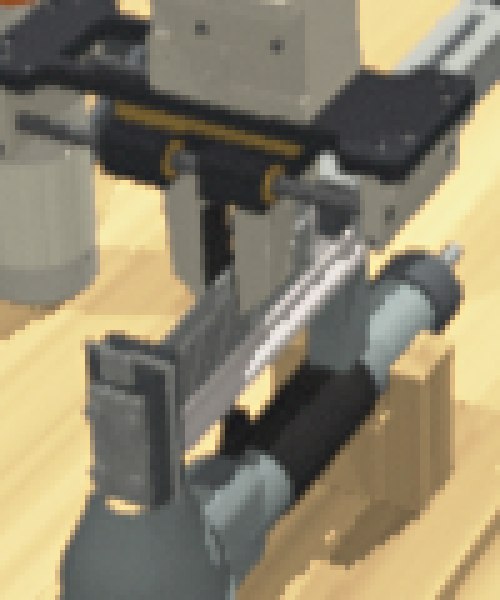

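It touches the +x lip about 5 mm above the floor (Fx -7, Fz 22). I'm raising it a little, shifting about 3 mm towards -x and lowering again.

Call:
step_arm --moves '[{"grip":1,"tx":-0.004,"ty":0,"tz":0,"turn":0},{"grip":1,"tx":-0.004,"ty":0,"tz":-0.003,"turn":0},{"grip":1,"tx":-0.004,"ty":0,"tz":-0.003,"turn":0},{"grip":1,"tx":-0.001,"ty":0,"tz":-0.003,"turn":0},{"grip":1,"tx":0.001,"ty":0,"tz":-0.003,"turn":0},{"grip":1,"tx":0.002,"ty":0,"tz":-0.003,"turn":0},{"grip":1,"tx":0.002,"ty":0,"tz":-0.003,"turn":0}]'

```text
clock: 15.4
tool_pos: [507.0, 41.3, 189.8]
eef_rot: [-0.038, 1.577, 0.033]
ft_force: [-8.3, -1.9, 24.6]
gripper_width: 0.124
```

```bash
python3 - <<'E'
from h import *
plan((507,41,185));print(np.round(get_obs()["wrist_torque"],2))
E
```

```text
t 15.4 p [507.   41.3 189.8] yaw 2.58 w 0.124 F [-8.3 -1.9 24.6] tool x [-0.006 -0.003 -1.   ] q7 -0.38
(507, 41, 185) -> [ 0.0048 -0.0003  0.0001] turn -0.0004
[-0.63  1.86 -0.02]
```

Call:
step_arm --moves '[{"grip":1,"tx":-0.003,"ty":0,"tz":0,"turn":0},{"grip":1,"tx":-0.001,"ty":0,"tz":0,"turn":0},{"grip":1,"tx":-0.001,"ty":0,"tz":0,"turn":0}]'

```text
clock: 15.78
tool_pos: [506.6, 41.2, 190.1]
eef_rot: [-0.038, 1.578, 0.033]
ft_force: [-1.1, 0.3, -1.3]
gripper_width: 0.126
```

Call:
step_arm --moves '[{"grip":1,"tx":0,"ty":0,"tz":-0.002,"turn":0},{"grip":1,"tx":0,"ty":0,"tz":-0.003,"turn":0},{"grip":1,"tx":0,"ty":0,"tz":-0.003,"turn":0}]'

```text
clock: 16.15
tool_pos: [506.1, 41.2, 190.5]
eef_rot: [-0.037, 1.573, 0.034]
ft_force: [9.5, 0.0, -5.6]
gripper_width: 0.128
```

Call:
step_arm --moves '[{"grip":1,"tx":0,"ty":0,"tz":0.003,"turn":0},{"grip":1,"tx":0,"ty":0,"tz":0.006,"turn":0},{"grip":1,"tx":0,"ty":0,"tz":0.006,"turn":0}]'

```text
clock: 16.52
tool_pos: [509.8, 41.3, 189.9]
eef_rot: [-0.038, 1.578, 0.033]
ft_force: [-7.8, -0.4, 4.7]
gripper_width: 0.127
```

The walls stop it at about x 506.5 and 509.3, so the strip is already in the straight part of the channel, and the hard contact may be the floor. I'm checking the strip's height with an overlay. This is my 12th and last view.

Call:
step_arm --moves '[{"grip":1,"tx":0,"ty":0,"tz":-0.003,"turn":0},{"grip":1,"tx":0,"ty":0,"tz":-0.003,"turn":0},{"grip":1,"tx":0,"ty":0,"tz":-0.003,"turn":0}]'

```text
clock: 16.9
tool_pos: [506.7, 41.2, 189.9]
eef_rot: [-0.038, 1.578, 0.033]
ft_force: [-0.8, -0.6, 1.5]
gripper_width: 0.126
```

```bash
python3 - <<'E'
from h import *
plan((508,41,189))
S=get_image("side");cv2.imwrite("pics/j0.png",S["frame"])
g0=cv2.imread("pics/g.png")
ex=np.array([.999,.046,0]);ey=np.array([-.046,.999,0])
def draw(m,c,mid,z0,z1,f,col):
    P=[[f(proj(c,[mid[0],mid[1],0]+ex*x+ey*y+np.array([0,0,z]))) for x,y in((-6,-60),(6,-60),(6,60),(-6,60))] for z in(z0,z1)]
    for q in P: cv2.polylines(m,[np.int32(q)],True,col,1)
    for a,b in zip(*P): cv2.line(m,tuple(np.int32(a)),tuple(np.int32(b)),col,1)
fr=S["frame"][210:310,235:315]
L=cv2.resize(fr,(400,500),interpolation=3);L2=L.copy()
f=lambda p:(p-[235,210]+.5)*5
draw(L2,S,(508,41),170,198,f,(0,255,0));draw(L2,S,(508,41),175,203,f,(0,0,255))
m=np.hstack([L,L2]);cv2.imwrite("pics/j.png",m)
# g: crop 190,180 scale 2.5; expected bottom lines for free strip
f2=lambda p:(p-[190,180]+.5)*2.5
for dz in(15,20):print(dz,[f2(proj(S,np.array([440.7,252.6,285.2-dz])+ex*x+ey*60)).round(0) for x in(-6,6)],"top",[f2(proj(S,np.array([440.7,252.6,285.2-dz+28])+ex*x+ey*60)).round(0) for x in(-6,6)])
E
```

```text
t 16.9 p [506.7  41.2 189.9] yaw 2.58 w 0.126 F [-0.8 -0.6  1.5] tool x [-0.008 -0.003 -1.   ] q7 -0.38
(508, 41, 189) -> [ 0.0009 -0.0003  0.0013] turn -0.0003
15 [array([102., 316.]), array([ 86., 311.])] top [array([ 98., 281.]), array([ 81., 275.])]
20 [array([103., 322.]), array([ 86., 317.])] top [array([ 98., 287.]), array([ 82., 282.])]
```

View pics/j.png

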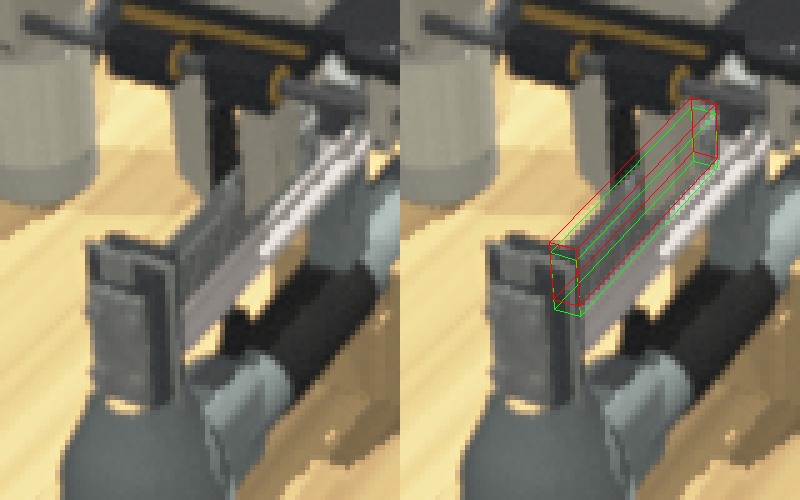

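The strip's far top edge lies on or below the seated (green) outline, and in the lifted picture it already hung about 20 mm below the TCP. So the contact at TCP 189.8 is the floor. Seating lightly and releasing.

Call:
step_arm --moves '[{"grip":1,"tx":0.0005,"ty":0,"tz":0.001,"turn":0},{"grip":1,"tx":0.001,"ty":0,"tz":0.001,"turn":0},{"grip":1,"tx":0.001,"ty":0,"tz":0.001,"turn":0}]'

```text
clock: 17.32
tool_pos: [507.1, 41.3, 189.9]
eef_rot: [-0.038, 1.579, 0.033]
ft_force: [-8.0, -1.5, 15.4]
gripper_width: 0.124
```

Call:
step_arm --force 5 --moves '[{"grip":1,"tx":0,"ty":0,"tz":0,"turn":0},{"grip":0.6,"tx":0,"ty":0,"tz":0,"turn":0},{"grip":0.4,"tx":0,"ty":0,"tz":0,"turn":0},{"grip":0,"tx":0,"ty":0,"tz":0,"turn":0},{"grip":0,"tx":0,"ty":0,"tz":0,"turn":0},{"grip":0,"tx":-0.02,"ty":0,"tz":0,"turn":0},{"grip":0,"tx":-0.06,"ty":0,"tz":0,"turn":0},{"grip":0,"tx":-0.11,"ty":0,"tz":0,"turn":0},{"grip":0,"tx":-0.11,"ty":0,"tz":0,"turn":0}]'

```text
clock: 18.45
tool_pos: [509.9, 42.5, 303.5]
eef_rot: [-0.038, 1.573, 0.033]
ft_force: [-0.2, 1.1, 0.3]
gripper_width: 0.503
```

```bash
python3 - <<'E'
from h import *
plan((521,-290,300),(521,-290,190))
S=get_image("side");cv2.imwrite("pics/k_side.png",S["frame"])
T=get_image("top")
for c in(S,T):
  for q in("strip_mid","rail","rail_end"):
    print(q,[(round(d["score"],2),(np.array(d["position"])*[640,480]).round(0)) for d in recognise(c,q)[:4]])
print("expect",proj(S,[508,41,190]).round(0),proj(T,[508,41,190]).round(0),"rail_end",proj(S,[521.5,-242,200]).round(0),proj(T,[521.5,-242,200]).round(0))
# silhouette rows of strip's far top edge vs. prediction (dark/bright step) at several columns
h=cv2.cvtColor(S["frame"],cv2.COLOR_BGR2GRAY)
for zt in(198,203):
    for yy in(80,50,20,-10):
        p=proj(S,np.array([508,41,zt])+np.array([.999,.046,0])*6+np.array([-.046,.999,0])*(yy-41));u,v=p.round().astype(int)
        print(zt,yy,p.round(1),h[v-6:v+7,u])
E
```

```text
t 18.45 p [509.9  42.5 303.5] yaw 2.58 w 0.503 F [-0.2  1.1  0.3] tool x [-0.002 -0.003 -1.   ] q7 -0.3
(521, -290, 300) -> [ 0.0045 -0.3327 -0.0039] turn -0.0003
(521, -290, 190) -> [ 0.1145 -0.3323 -0.0037] turn -0.0003
strip_mid [(0.77, array([282., 252.])), (0.62, array([339., 384.])), (0.58, array([372., 461.]))]
rail [(0.77, array([320., 209.])), (0.18, array([207., 375.]))]
rail_end [(0.61, array([322., 209.]))]
strip_mid [(0.8, array([159., 385.])), (0.66, array([225., 331.]))]
rail [(0.94, array([360., 236.])), (0.48, array([147., 324.]))]
rail_end [(0.97, array([358., 239.]))]
expect [282. 249.] [272. 239.] rail_end [337. 187.] [404. 236.]
198 80 [269.9 254.5] [186 176 174 181 203 212 208 173 122  96  88  86  87]
198 50 [277.2 247. ] [214 215 204 182 174 179 188 191 164 125 106 104 117]
198 20 [284.2 239.8] [215 215 212 203 199 200 208 203 160 120 105 107 120]
198 -10 [290.9 232.9] [213 214 209 225 161 109 122 153 134 110 105 112 131]
203 80 [269.8 252.5] [188 190 193 186 176 174 181 203 212 208 173 122  96]
203 50 [277.1 245. ] [211 213 214 215 204 182 174 179 188 191 164 125 106]
203 20 [284.1 237.8] [209 211 215 215 212 203 199 200 208 203 160 120 105]
203 -10 [290.9 231. ] [207 210 213 214 209 225 161 109 122 153 134 110 105]
```

The detector now finds the strip in the channel at (282,252), where (282,249) is expected. Its top edge is straight and parallel to the channel at the seated height. Next I move behind the rail tail with the fingers shut.

Call:
step_arm --force 20 --moves '[{"grip":1,"tx":0,"ty":-0.06,"tz":-0.001,"turn":0},{"grip":1,"tx":0,"ty":-0.12,"tz":-0.002,"turn":0},{"grip":1,"tx":0,"ty":-0.18,"tz":-0.003,"turn":0},{"grip":1,"tx":0,"ty":-0.24,"tz":-0.004,"turn":0},{"grip":1,"tx":0,"ty":-0.3,"tz":-0.005,"turn":0},{"grip":1,"tx":0,"ty":-0.33,"tz":-0.005,"turn":0},{"grip":1,"tx":0,"ty":-0.33,"tz":-0.005,"turn":0},{"grip":1,"tx":0.05,"ty":-0.33,"tz":-0.005,"turn":0},{"grip":1,"tx":0.09,"ty":-0.33,"tz":-0.005,"turn":0},{"grip":1,"tx":0.117,"ty":-0.33,"tz":-0.005,"turn":0},{"grip":1,"tx":0.117,"ty":-0.33,"tz":-0.005,"turn":0}]'

```text
clock: 20.23
tool_pos: [515.1, -287.0, 181.1]
eef_rot: [-0.038, 1.585, 0.036]
ft_force: [0.2, -0.0, 1.0]
gripper_width: 0.005
```

```bash
python3 -c "
from h import *
plan((519,-255,187),(512.5,-105,187))"
```

```text
t 20.23 p [ 515.1 -287.   181.1] yaw 2.68 w 0.005 F [ 0.2 -0.   1. ] tool x [-0.014 -0.001 -1.   ] q7 0.25
(519, -255, 187) -> [-0.006   0.0318  0.0053] turn 0.0014
(512.5, -105, 187) -> [-0.0061  0.1819  0.0059] turn 0.0014
```

Call:
step_arm --moves '[{"grip":1,"tx":-0.004,"ty":0.01,"tz":0.005,"turn":0.001},{"grip":1,"tx":-0.005,"ty":0.02,"tz":0.005,"turn":0.001},{"grip":1,"tx":-0.005,"ty":0.03,"tz":0.005,"turn":0.001},{"grip":1,"tx":-0.005,"ty":0.04,"tz":0.005,"turn":0.001},{"grip":1,"tx":-0.005,"ty":0.05,"tz":0.005,"turn":0.001},{"grip":1,"tx":-0.005,"ty":0.06,"tz":0.005,"turn":0.001},{"grip":1,"tx":-0.005,"ty":0.07,"tz":0.005,"turn":0.001},{"grip":1,"tx":-0.005,"ty":0.07,"tz":0.005,"turn":0.001}]'

```text
clock: 21.22
tool_pos: [516.9, -215.9, 186.1]
eef_rot: [-0.038, 1.585, 0.036]
ft_force: [0.4, -1.6, 1.2]
gripper_width: 0.003
```

```bash
python3 -c "
from h import *
plan((512.5,-105,186))
S=get_image('side');cv2.imwrite('pics/l.png',S['frame'])
for q in('strip_mid','rail'): print(q,[(round(d['score'],2),(np.array(d['position'])*[640,480]).round(0)) for d in recognise(S,q)[:3]])"
```

```text
t 21.23 p [ 516.9 -215.9  186.1] yaw 2.69 w 0.003 F [ 0.4 -1.6  1.2] tool x [-0.014 -0.001 -1.   ] q7 0.14
(512.5, -105, 186) -> [1.00e-04 1.11e-01 8.00e-04] turn 0.0016
strip_mid [(0.77, array([280., 251.])), (0.61, array([396., 211.])), (0.57, array([341., 383.]))]
rail [(0.97, array([314., 217.])), (0.46, array([169., 361.]))]
```

Call:
step_arm --moves '[{"grip":1,"tx":0,"ty":0.01,"tz":0.0,"turn":0.001},{"grip":1,"tx":0,"ty":0.02,"tz":0.0,"turn":0.001},{"grip":1,"tx":0,"ty":0.03,"tz":0.0,"turn":0.001},{"grip":1,"tx":0,"ty":0.04,"tz":0.0,"turn":0.001},{"grip":1,"tx":0,"ty":0.05,"tz":0.0,"turn":0.001},{"grip":1,"tx":0,"ty":0.06,"tz":0.0,"turn":0.001},{"grip":1,"tx":0,"ty":0.07,"tz":0.001,"turn":0.001},{"grip":1,"tx":0,"ty":0.08,"tz":0.001,"turn":0.001},{"grip":1,"tx":0,"ty":0.085,"tz":0.001,"turn":0.001}]'

```text
clock: 22.5
tool_pos: [513.1, -132.4, 185.8]
eef_rot: [-0.037, 1.586, 0.033]
ft_force: [-1.4, -7.6, 1.8]
gripper_width: 0.003
```

Call:
step_arm --moves '[{"grip":1,"tx":0,"ty":0.006,"tz":0.0,"turn":0},{"grip":1,"tx":0,"ty":0.012,"tz":0.0,"turn":0},{"grip":1,"tx":0,"ty":0.018,"tz":0.0,"turn":0},{"grip":1,"tx":0,"ty":0.021,"tz":0.0,"turn":0},{"grip":1,"tx":0,"ty":0.021,"tz":0.0,"turn":0}]'

```text
clock: 23.12
tool_pos: [512.2, -111.9, 185.8]
eef_rot: [-0.037, 1.586, 0.032]
ft_force: [2.1, -6.3, 1.0]
gripper_width: 0.007
```

```bash
python3 -c "
from h import *
plan((512.5,-105,186))"
```

```text
t 23.12 p [ 512.2 -111.9  185.8] yaw 2.52 w 0.007 F [ 2.1 -6.3  1. ] tool x [-0.016 -0.004 -1.   ] q7 -0.06
(512.5, -105, 186) -> [-0.0002  0.0069  0.0006] turn -0.0014
```

Spring forces match what is expected. Pushing on to the stop in small steps.

Call:
step_arm --moves '[{"grip":1,"tx":0,"ty":0.003,"tz":0.0,"turn":0},{"grip":1,"tx":0,"ty":0.006,"tz":0.0,"turn":0},{"grip":1,"tx":0,"ty":0.007,"tz":0.0,"turn":0},{"grip":1,"tx":0,"ty":0.007,"tz":0.0,"turn":0}]'

```text
clock: 23.62
tool_pos: [512.0, -109.5, 185.9]
eef_rot: [-0.038, 1.586, 0.025]
ft_force: [3.4, -16.9, 1.0]
gripper_width: 0.003
```

Call:
step_arm --moves '[{"grip":1,"tx":0,"ty":0.002,"tz":0.0,"turn":0},{"grip":1,"tx":0,"ty":0.004,"tz":0.0,"turn":0},{"grip":1,"tx":0,"ty":0.004,"tz":0.0,"turn":0}]'

```text
clock: 24.0
tool_pos: [512.0, -109.6, 186.0]
eef_rot: [-0.04, 1.585, 0.018]
ft_force: [3.1, -15.9, 0.8]
gripper_width: 0.006
```

Call:
step_arm --moves '[{"grip":1,"tx":0,"ty":0.004,"tz":0.0,"turn":0},{"grip":1,"tx":0,"ty":0.007,"tz":0.0,"turn":0},{"grip":1,"tx":0,"ty":0.007,"tz":0.0,"turn":0}]'

```text
clock: 24.38
tool_pos: [512.0, -109.6, 186.0]
eef_rot: [-0.042, 1.584, 0.007]
ft_force: [3.5, -26.3, 0.1]
gripper_width: 0.005
```

```bash
python3 - <<'E'
from h import *
plan()
S=get_image("side");cv2.imwrite("pics/m.png",S["frame"])
a=cv2.imread("pics/side1.png")
# compare rail region with the initial shut image
g=lambda i:cv2.cvtColor(i,cv2.COLOR_BGR2GRAY).astype(np.float32)
for n,(x0,y0,x1,y1) in dict(nose=(250,250,275,290),railtop=(262,225,300,270)).items():
    print(n,np.abs(g(a)-g(S["frame"]))[y0:y1,x0:x1].mean(),cv2.phaseCorrelate(g(a)[y0:y1,x0:x1].copy(),g(S["frame"])[y0:y1,x0:x1].copy()))
E
```

```text
t 24.38 p [ 512.  -109.6  186. ] yaw 1.77 w 0.005 F [  3.5 -26.3   0.1] tool x [-0.013 -0.022 -1.   ] q7 -0.09
nose 12.808 ((0.39439215539129435, 0.08391567672028444), 0.9488837628364563)
railtop 19.330994 ((-0.024192783585906596, 0.5017591242479646), 0.8108405934439765)
```

It's at a hard stop: the position doesn't change between 16 and 26 N, and the picture of the rail lines up with the initial shut one within 0.5 px. Backing off to see whether the latch holds.

Call:
step_arm --moves '[{"grip":1,"tx":0,"ty":-0.005,"tz":0.0,"turn":0},{"grip":1,"tx":0,"ty":-0.015,"tz":0.0,"turn":0},{"grip":1,"tx":0,"ty":-0.03,"tz":0.0,"turn":0},{"grip":1,"tx":0,"ty":-0.05,"tz":0.0,"turn":0},{"grip":1,"tx":0,"ty":-0.05,"tz":0.0,"turn":0},{"grip":1,"tx":-0.05,"ty":-0.05,"tz":0.0,"turn":0},{"grip":1,"tx":-0.1,"ty":-0.05,"tz":0.0,"turn":0},{"grip":1,"tx":-0.12,"ty":-0.07,"tz":0.0,"turn":0},{"grip":1,"tx":-0.12,"ty":-0.13,"tz":0.0,"turn":0},{"grip":1,"tx":-0.12,"ty":-0.18,"tz":0.0,"turn":0},{"grip":1,"tx":-0.12,"ty":-0.22,"tz":0.0,"turn":0},{"grip":1,"tx":-0.12,"ty":-0.22,"tz":0.0,"turn":0}]'

```text
clock: 25.92
tool_pos: [519.4, -330.4, 309.8]
eef_rot: [-0.038, 1.586, 0.003]
ft_force: [-0.7, 0.7, -0.4]
gripper_width: 0.007
```

```bash
python3 - <<'E'
from h import *
plan()
g=lambda i:cv2.cvtColor(i,cv2.COLOR_BGR2GRAY).astype(np.float32)
for n,rs in dict(side=dict(rail=(262,225,300,270),tail=(295,205,320,240),tailpaddle=(298,208,312,225),nose=(250,250,275,290),channelwall=(270,240,315,285)),top=dict(rail=(235,228,322,246),tail=(315,225,340,246))).items():
    c=get_image(n);cv2.imwrite(f"pics/n_{n}.png",c["frame"]);a=g(cv2.imread(f"pics/{n}1.png"));b=g(c["frame"])
    for k,(x0,y0,x1,y1) in rs.items():
        A=a[y0:y1,x0:x1];B=b[y0:y1,x0:x1]
        w=cv2.createHanningWindow((x1-x0,y1-y0),cv2.CV_32F)
        s,r=cv2.phaseCorrelate(A.copy(),B.copy(),w);print(n,k,"diff",round(float(np.abs(A-B).mean()),1),"shift",np.round(s,2),round(r,2))
    for q in("rail","rail_end","rail_grip","strip_mid","part_strip_mid","short_leg_strip_mid","latch"): print(n,q,[(round(d["score"],2),(np.array(d["position"])*[640,480]).round(0)) for d in recognise(c,q)[:3]])
E
```

```text
t 25.93 p [ 519.4 -330.4  309.8] yaw 1.47 w 0.007 F [-0.7  0.7 -0.4] tool x [-0.015 -0.022 -1.   ] q7 0.34
side rail diff 23.0 shift [-0.54  0.49] 0.71
side tail diff 14.7 shift [ 0.83 -0.49] 0.85
side tailpaddle diff 17.8 shift [ 1.07 -0.23] 1.06
side nose diff 11.5 shift [0.19 0.07] 0.88
side channelwall diff 16.2 shift [ 0.43 -0.01] 0.79
side rail [(0.25, array([290., 240.]))]
side rail_end [(0.78, array([291., 238.]))]
side rail_grip [(0.81, array([288., 241.]))]
side strip_mid [(0.98, array([376., 462.])), (0.86, array([340., 382.]))]
side part_strip_mid [(0.73, array([169., 362.])), (0.55, array([208., 372.]))]
side short_leg_strip_mid [(0.89, array([206., 376.]))]
side latch [(0.46, array([206., 275.]))]
top rail diff 21.7 shift [ 0.26 -0.23] 0.82
top tail diff 17.6 shift [0.83 0.29] 0.87
top rail [(0.72, array([288., 236.]))]
top rail_end [(0.84, array([291., 239.]))]
top rail_grip [(0.87, array([294., 240.]))]
top strip_mid [(0.84, array([159., 388.])), (0.5, array([230., 332.]))]
top part_strip_mid [(0.45, array([185., 200.]))]
top short_leg_strip_mid [(0.77, array([192., 238.]))]
top latch [(0.46, array([322., 230.]))]
```

The rail stayed shut after release; unlatched, the spring would have thrown it back. The tail appears about 0.8 px (1.7 mm) behind its first position, so I'm re-touching and pushing again to separate latch play from an incomplete snap.

```bash
python3 -c "
from h import *
plan((515,-150,310),(515,-150,186))"
```

```text
t 26.73 p [ 520.4 -326.8  310.7] yaw 1.76 w 0.003 F [-0.   1.1  0.4] tool x [-0.013 -0.022 -1.   ] q7 0.34
(515, -150, 310) -> [-3.100e-03  1.769e-01  1.000e-04] turn -0.0146
(515, -150, 186) -> [0.1209 0.1796 0.0018] turn -0.0146
```

Call:
step_arm --moves '[{"grip":1,"tx":0,"ty":0.06,"tz":0,"turn":-0.015},{"grip":1,"tx":0,"ty":0.12,"tz":0,"turn":-0.015},{"grip":1,"tx":0.03,"ty":0.165,"tz":0,"turn":-0.015},{"grip":1,"tx":0.08,"ty":0.18,"tz":0.001,"turn":-0.015},{"grip":1,"tx":0.12,"ty":0.18,"tz":0.002,"turn":-0.015},{"grip":1,"tx":0.121,"ty":0.18,"tz":0.002,"turn":-0.015},{"grip":1,"tx":0.121,"ty":0.2,"tz":0.001,"turn":-0.015},{"grip":1,"tx":0.121,"ty":0.214,"tz":0.001,"turn":-0.015},{"grip":1,"tx":0.121,"ty":0.214,"tz":0.001,"turn":-0.015}]'

```text
clock: 27.85
tool_pos: [513.9, -113.8, 186.5]
eef_rot: [-0.055, 1.582, 0.021]
ft_force: [0.0, -0.5, 1.0]
gripper_width: 0.004
```

Call:
step_arm --moves '[{"grip":1,"tx":0,"ty":0.002,"tz":0,"turn":0},{"grip":1,"tx":0,"ty":0.002,"tz":0,"turn":0}]'

```text
clock: 28.1
tool_pos: [514.0, -112.0, 186.8]
eef_rot: [-0.055, 1.581, 0.021]
ft_force: [-0.2, 0.3, 0.2]
gripper_width: 0.001
```

Call:
step_arm --moves '[{"grip":1,"tx":0,"ty":0.002,"tz":0,"turn":0},{"grip":1,"tx":0,"ty":0.002,"tz":0,"turn":0}]'

```text
clock: 28.35
tool_pos: [513.9, -111.5, 186.8]
eef_rot: [-0.055, 1.581, 0.018]
ft_force: [1.2, -4.8, -0.0]
gripper_width: 0.006
```

Call:
step_arm --moves '[{"grip":1,"tx":0,"ty":0.003,"tz":0,"turn":0},{"grip":1,"tx":0,"ty":0.003,"tz":0,"turn":0}]'

```text
clock: 28.6
tool_pos: [513.8, -110.6, 186.8]
eef_rot: [-0.055, 1.581, 0.015]
ft_force: [0.9, -6.1, 1.3]
gripper_width: 0.005
```

Call:
step_arm --moves '[{"grip":1,"tx":0,"ty":0.005,"tz":0,"turn":0},{"grip":1,"tx":0,"ty":0.005,"tz":0,"turn":0}]'

```text
clock: 28.85
tool_pos: [513.7, -109.9, 186.9]
eef_rot: [-0.056, 1.581, 0.009]
ft_force: [0.8, -14.1, 0.2]
gripper_width: 0.003
```

Contact comes at y -111.5 and the stop at -109.6, so the rail rests on its hook with about 2 mm of play, held against the spring. Backing off for good.

Call:
step_arm --moves '[{"grip":1,"tx":0,"ty":-0.005,"tz":0,"turn":0},{"grip":1,"tx":0,"ty":-0.02,"tz":0,"turn":0},{"grip":1,"tx":0,"ty":-0.05,"tz":0,"turn":0},{"grip":1,"tx":-0.05,"ty":-0.05,"tz":0,"turn":0},{"grip":1,"tx":-0.1,"ty":-0.08,"tz":0,"turn":0},{"grip":1,"tx":-0.12,"ty":-0.14,"tz":0,"turn":0},{"grip":1,"tx":-0.12,"ty":-0.2,"tz":0,"turn":0},{"grip":1,"tx":-0.12,"ty":-0.2,"tz":0,"turn":0},{"grip":1,"tx":-0.12,"ty":-0.2,"tz":0,"turn":0}]'

```text
clock: 29.98
tool_pos: [523.1, -305.7, 312.3]
eef_rot: [-0.055, 1.581, 0.01]
ft_force: [-1.1, 0.8, -0.8]
gripper_width: 0.004
```

```bash
python3 - <<'E'
from h import *
plan()
g=lambda i:cv2.cvtColor(i,cv2.COLOR_BGR2GRAY).astype(np.float32)
for n,(x0,y0,x1,y1) in dict(side=(295,205,320,240),top=(315,225,340,246)).items():
    c=get_image(n);cv2.imwrite(f"pics/z_{n}.png",c["frame"]);a=g(cv2.imread(f"pics/{n}1.png"))[y0:y1,x0:x1];b=g(c["frame"])[y0:y1,x0:x1]
    print(n,cv2.phaseCorrelate(a.copy(),b.copy(),cv2.createHanningWindow((x1-x0,y1-y0),cv2.CV_32F)))
    print([(round(d["score"],2),(np.array(d["position"])*[640,480]).round(0)) for d in recognise(c,"rail")[:2]])
print(finish_job())
E
```

```text
t 29.98 p [ 523.1 -305.7  312.3] yaw 2.34 w 0.004 F [-1.1  0.8 -0.8] tool x [-0.01  -0.029 -1.   ] q7 0.31
side ((0.8520579898094542, -0.573825824516426), 0.892377356423272)
[(0.91, array([290., 240.]))]
top ((0.4193452694688258, 0.25663916560291966), 0.7761655990282694)
[(0.7, array([292., 236.])), (0.63, array([185., 199.]))]
the job is handed in; nothing more can be done
None
```

The stapler is loaded and shut with its latch holding, and I handed the job in at about 30 s. I squeezed the latch and drew the rail back 150 mm to its stop. Then I lowered the full-length long-legged strip into the channel and pushed the rail home on its rear face to a hard stop.

**What the last checks showed:**
- **Latch:** the rail stayed shut after both pushes, against the follower spring. In the camera pictures the tail sits about 1–2 mm behind its starting position. When I re-touched it, I found about 2 mm of free travel before the stop, which I take as play in the latch hook.
- **Strip at the nose:** I did not see this directly, because the closed rail hides the strip. I infer it from the spring force during the push (about 6–8 N near the end) and from the rail reaching its stop.
- **Other strips:** the detectors find the short and part strips within a few pixels of where they started.

**What disagreed:**
- **Strip height in the grip:** when I lowered the strip, it met resistance about 5 mm higher than the grip height predicted, with up to 25 N on the wrist. It had hung lower in the fingers than I assumed. The sideways play and the pictures showed it was already on the channel floor, so I released it there.
- **First move call:** it was refused for missing fields, and nothing moved.

I viewed 12 pictures, the most allowed but above the 8 planned, so the final checks are numbers only.

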